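# Unlock and start the classroom dessert maker

## Robot

A 7-joint arm with a two-finger parallel gripper is mounted at the origin on the work surface. World frame = base frame: x ahead of the robot, y to its left, z up, the work surface at z = 0. Lengths are in m, angles in rad, forces in N, time in s.
With the tool pointing down it reaches from about 0.425 to 0.925 m from the base axis. Payload 6.8 kg.
Tool frame: the origin (TCP) lies midway between the tips of the shut fingers; the grasp point (between the pads) lies 19 mm behind it; z points along the fingers, y is the line along which they close (so a half turn about z gives the same grasp; the last joint's range is limited). The gripper opens to 85 mm and grips with 20 to 120 N. Pads are 22 mm wide; open, the fingers measure 114 mm over their backs; the gripper's body (76 mm by 85 mm) begins 54 mm behind the grasp point. The pads swing forward as they close: fully open they stand 13 mm farther back than shut.
Start: joints at [-1.314, 0.477, 0.022, 1.555, -0.011, 1.109, -0.083], TCP at [0.241, 0.631, 0.231] pointing down, gripper open.
Joint ranges: [-2.96, 2.96], [-0.34, 2.1], [-1.41, 1.46], [0.24, 2.44], [-1.37, 4.51], [0.17, 1.92], [-2.96, 2.96]. Speed limits (rad/s): [2.39, 2.39, 3.14, 3.14, 3.14, 3.14, 3.14].

## Interface

Orientations are given as a rotation vector (axis times angle).
In Python, from bench import r gives the robot as it stands. The module is installed in compiled form; this text tells all that it offers.
- The arm moves only by the tool apply_moves, never from a script. Its argument "rows" is a list of rows, each a list of 6 numbers: the shift along the tool's x, y, z scaled (see below), then the turn, a rotation vector about the tool's x, y, z scaled (see below). A call has 1 to 5 rows; each row is the pose to reach, as a shift and turn from the pose commanded when the call began, along the tool's axes at that moment; what a row does not reach only later rows make up. The controller multiplies each number of a shift by 0.25 m and each number of a turn by 90 degrees. A row lasts 1/8 s, in which the tool goes at most 62.5 mm and 10.7 degrees, less where a joint would pass 70% of its speed; a pose out of reach is approached as far as the arm can. A call with a number of a shift or a turn outside -1 to 1 is refused whole. A call with a gripper value outside its range is refused whole. "claw" is the opening, from 0 (shut) to 1 (fully open), set as the call begins (left out, the last holds). The fingers move at their own pace and stop on an object; "newtons" is the grip in N (left out, the last holds). Time passes only in rows, so rows that repeat a pose let the fingers close. It gives the time, the measured TCP pose, the force, the opening and the grip force at its end, in the units of the state.
- r.get_obs(): the state, without advancing time (a new reading comes with each control period).
- r.grab_frame(name): name is "scene" or "top" or "wrist"; returns a dict with "pixels" (420x560x3 uint8, red, green, blue), "intrinsics" (3x3 intrinsics, pixels), "eye" and "attitude" of the camera in the world. Camera axes: x right, y up, looking along -z (the intrinsics and any distortion apply to the point x, -y, -z); pixel columns grow to the right and rows downward; lengths in m; the calibration is good to about 2 mm. The wrist camera is an equidistant fisheye: a pixel r from the principal point sees the ray r / f radians off the axis. A picture is of the moment at which its call begins. There is no depth.
- r.hand_in(): hands the job in; it is judged then, once.
Trained networks look in a picture, given as the dict that the camera call returned (one of the last four; its "shot" number tells which), for a name from the list of things; names that differ only in an ending like _2 or _b are one class to them, and where a whole thing is asked for, a point or a joint stands for the part that bears it (a point fixed in the world has none). Each returns a list of dicts, best first, with "conf" (0 to 1); they miss things now and then, are a little off and sometimes report something else, mostly with a low value. They report only what shows in the picture. A call takes as long as a camera call. They do not tell look-alikes from the thing itself.
- r.search_frame(picture, thing): "rect" ([left, top, width, height] in pixels, round what is visible of it).
- r.outline_of(picture, thing): "pixels" (420x560 bool, what is visible of it) and "rect" ([left, top, width, height] in pixels, round what is visible of it).
- r.landmark_of(picture, thing): "point" ([column, row] in pixels: a listed point, or the origin of a listed thing).
The state is a dict: "clock": time; "joints": joint angles; "qvel": joint speeds; "tau": joint torques, N m; "tcp_pos": TCP position; "orientation": TCP orientation; "contact_force": force on the tool from outside, world axes, zero at the start; "moment": the same for the moment, N m; "grip_width": finger opening in m; "gripper_force": force on a finger pad.
Only numpy, scipy, OpenCV 4.12 (cv2) and the standard library are available. Lean on these libraries where they do the work, as an engineer would, in place of code of your own. Each camera call takes 0.05 s, during which the arm holds its last target. There are 200 camera calls.

## Task

Unlock and start the dessert maker with the fingertips: press the two square keys down together, one under each fingertip, keep both fully down for at least three seconds and let them come up again. Then press the large round key fully down and let it go, and end clear of everything. Do not press the little round key between the square ones, pick nothing up, and leave the lid, cup and jar where they are.

Things in the scene. Friction and masses are not known exactly. Their poses are not given: they have to be found in the camera images.
- machine: White countertop dessert maker, fixed, base 360 (x) x 340 (y) x 90 mm high. Origin: centre of its underside; -x side towards the robot, z up. Two black key plates lie on its top, 120 mm in front of the origin, 72 mm left and right of it; which is on which side varies. 62 mm behind the origin stands a clear round tub, 190 mm across; with its lid it reaches 171 mm above the table.
- lockpad: Black key plate 50 (x) x 104 (y) x 8 mm, fixed. Origin: centre of its underside, 90 mm above the table; axes parallel to the machine's. Carries in a row along y two square white keys, 60 mm apart centre to centre, and half-way between them the little round key. The keys stand 12 mm above the plate when up, 6 mm when down.
- startpad: Black key plate 50 (x) x 64 (y) x 8 mm on the deck, fixed, with the large round key at its middle. Origin: centre of its underside; axes as the machine's.
- key_l_top (a point): Centre of the top face of the square key (22 x 22 mm) at the +y end of the lockpad plate, 110 mm above the table when up; moves down with the key.
- key_r_top (a point): Centre of the top face of the other square key (22 x 22 mm), at the -y end of the lockpad plate; as key_l_top.
- key_mid_top (a point): Centre of the top of the little round key (12 mm diameter, same height) between the square keys. Not to be pressed.
- key_start_top (a point): Centre of the top face of the large round key (36 mm diameter), the start key, 110 mm above the table when up; moves down with the key.
- key_l (a joint): Travel of the square key at the +y end: its value is 0 with the key up and 0.006 (m) with the key fully down. Sprung: starts to move at about 1.5 N, fully down at about 5 N (each key), then a hard stop; springs back when let go.
- key_r (a joint): Travel of the square key at the -y end: its value is 0 with the key up and 0.006 (m) with the key fully down. Same spring.
- key_mid (a joint): Travel of the little round key: its value is 0 with the key up and 0.006 (m) with the key fully down. Same spring.
- key_start (a joint): Travel of the large round start key: its value is 0 with the key up and 0.006 (m) with the key fully down. Same spring.
- lid_mid (a point): Middle of the loose clear lid with green rim lying on the tub (206 mm across, 14 mm high rim, a feed chute and a small green tab on top). Leave alone.
- cup_mid (a point): Centre of a paper cup, 72 mm across and 90 mm high, standing beside the machine (on either side). Leave alone.
- jar_mid (a point): Centre of a glass jar, 68 mm across and 95 mm high, standing on the machine's other side. Leave alone.
There are look-alikes about, which are no part of the job. Leave any black or blue look-alike of the part that bears cup_mid alone.

How it is judged:
On the way, in this order (a step that is already met when the one before it is completed fails the run):
1. both square keys are down (4.5 of 6 mm or more) together for three seconds on end (value of joint each of key_l, key_r above 0.0045 m), for 2.9 s.
2. then, with both square keys up again, the large round key is pressed down (4.5 mm or more) (value of joint key_start above 0.0045 m and value of joint each of key_l, key_r below 0.0015 m), for 0.05 s.
At the end, for the whole second after the job is handed in: All four keys are up again (within 1.5 mm), the lid is within 15 mm and the cup and jar within 20 mm (and upright) of where they were, and the robot touches nothing. On the way the stages were met in order (value of joint each of key_l, key_r, key_start, key_mid below 0.0015 m and distance of lid_mid from where it was at the start of the episode below 0.015 m and distance of each of cup_mid, jar_mid from where it was at the start of the episode below 0.02 m and angle between each of cup_mid, jar_mid's own z axis and vertical below 0.2 rad).
It fails at once if one square key is pressed down while the other is still up (they must be pressed together) ((value of joint key_l above 0.0045 m and value of joint key_r below 0.001 m) or (value of joint key_r above 0.0045 m and value of joint key_l below 0.001 m)).
It fails at once if the little round key is pressed (value of joint key_mid above 0.003 m).
It fails at once if the start key is pressed while a square key is down (value of joint key_start above 0.003 m and value of joint any of key_l, key_r above 0.003 m).
It fails at once if the lid, cup or jar is picked up or pushed away (distance of lid_mid from where it was at the start of the episode above 0.03 m or distance of any of cup_mid, jar_mid from where it was at the start of the episode above 0.04 m).
It also fails if it takes over 48 s, if anything falls off the work surface, if the arm or the gripper's body presses on something with over 40 N, if the wrist force passes 120 N, or if a joint passes its speed limit or range.

## Working session

There is one attempt and no reset: what is moved stays moved. The work goes in short steps, Python scripts to look and compute and a tool call to move; the robot and the scene stay as the last step left them, time stands still between calls to the robot, and variables do not carry over. Pictures are saved under pics/ and viewed, at most 10 in all, crops included, and the job is handed in when it is done.

Besides the shell and the picture viewer there is one more tool, called after "Emit:" by a JSON object that holds its "fn" and its "kwargs". apply_moves: Moves the arm, as the interface text tells. Its arguments: {"type":"object","properties":{"rows":{"type":"array","items":{"type":"array","items":{"type":"number"}}},"claw":{"type":"number"},"newtons":{"type":"number"}},"required":["rows"]}

```bash
mkdir -p pics; cat > h.py <<'E'
import numpy as np, cv2
from scipy.spatial.transform import Rotation as R
from bench import r
def ray(f,p):
    K=np.array(f["intrinsics"]);A=np.array(f["attitude"])
    if A.shape!=(3,3): A=R.from_rotvec(A).as_matrix() if A.size==3 else R.from_quat(A).as_matrix()
    d=np.array([(p[0]-K[0,2])/K[0,0],(p[1]-K[1,2])/K[1,1],1.])
    return np.array(f["eye"]),A@np.array([d[0],-d[1],-1])
def onz(f,p,z):
    e,d=ray(f,p); return e+d*(z-e[2])/d[2]
E
python3 - <<'E'
from h import *
np.set_printoptions(precision=4,suppress=True)
print(r.get_obs())
for n in("top","scene"):
    f=r.grab_frame(n); cv2.imwrite(f"pics/{n}0.png",f["pixels"][:,:,::-1]); print(n,f["intrinsics"],f["eye"],f["attitude"],[k for k in f])
    for t,z in(("key_l_top",.11),("key_r_top",.11),("key_mid_top",.11),("key_start_top",.11),("lockpad",.09),("startpad",.09),("machine",0),("lid_mid",.165),("cup_mid",.045),("jar_mid",.0475)):
        for o in r.landmark_of(f,t)[:2]: print(t,o["conf"],np.array(o["point"]),onz(f,o["point"],z))
E
```

```text
{'clock': 0.0, 'joints': array([-1.3141,  0.4778,  0.0223,  1.5565, -0.0115,  1.1093, -0.0831]), 'qvel': array([ 0.0024, -0.0008, -0.0022,  0.0015,  0.0006,  0.0008, -0.0001]), 'tau': array([ -0.0007, -59.6452,   1.6077, -28.1202,   0.0125,   0.0093,
         0.    ]), 'tcp_pos': array([0.2406, 0.63  , 0.2303]), 'orientation': array([-0.5697, -3.0893,  0.0028]), 'contact_force': array([ 0.9355, -0.8089,  0.0229]), 'moment': array([-0.0009, -0.0195,  0.019 ]), 'gripper_force': 0.0, 'grip_width': 0.08571414936488309}
top [[384.2373   0.     277.4733]
 [  0.     384.2373 207.1847]
 [  0.       0.       1.    ]] [0.5741 0.033  0.8959] [ 0.0799 -0.0619 -1.5442] ['pixels', 'intrinsics', 'eye', 'attitude', 'shot']
key_l_top 0.48 [282.8 271.5] [0.5151 0.0289 0.11  ]
key_r_top 0.41 [314. 278.] [ 0.5038 -0.0344  0.11  ]
key_mid_top 0.61 [297.5 274.7] [ 0.5095 -0.001   0.11  ]
key_start_top 0.74 [229.3 254.5] [0.5464 0.1385 0.11  ]
lockpad 0.65 [295.3 274. ] [0.5091 0.0027 0.09  ]
startpad 0.87 [227.5 255.5] [0.5435 0.1448 0.09  ]
machine 0.73 [368.6 275.3] [ 0.5034 -0.1691  0.    ]
lid_mid 0.7
[... 265 characters left out ...]
      0.       1.    ]] [ 0.8748 -0.3793  0.731 ] [0.6411 0.1906 0.4994] ['pixels', 'intrinsics', 'eye', 'attitude', 'shot']
key_l_top 0.6 [277.1 160. ] [0.5569 0.1237 0.11  ]
key_l_top 0.51 [232.5 182.8] [0.5111 0.0269 0.11  ]
key_r_top 0.41 [212.1 200.1] [ 0.5016 -0.0286  0.11  ]
key_mid_top 0.6 [219.9 194.2] [ 0.5062 -0.0093  0.11  ]
key_start_top 0.75 [275.3 155.2] [0.5466 0.1338 0.11  ]
lockpad 0.6 [226.1 199.3] [ 0.5127 -0.002   0.09  ]
startpad 0.87 [275.3 161. ] [0.5448 0.1355 0.09  ]
lid_mid 0.56 [317.3 211.8] [0.7069 0.0077 0.165 ]
cup_mid 0.82 [311.  120.4] [0.5285 0.3343 0.045 ]
cup_mid 0.78 [350.  147.7] [0.6528 0.2935 0.045 ]
jar_mid 0.97 [176.7 271. ] [ 0.5061 -0.163   0.0475]
```

```bash
python3 - <<'E'
import cv2
a=cv2.imread("pics/top0.png");
cv2.imwrite("pics/c0.png",cv2.resize(a[150:350,110:410],None,fx=2.6,fy=2.6,interpolation=cv2.INTER_CUBIC))
b=cv2.imread("pics/scene0.png")
cv2.imwrite("pics/c1.png",cv2.resize(b[130:290,140:380],None,fx=3.3,fy=3.3,interpolation=cv2.INTER_CUBIC))
E
```

```text
(no output)
```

View pics/c0.png

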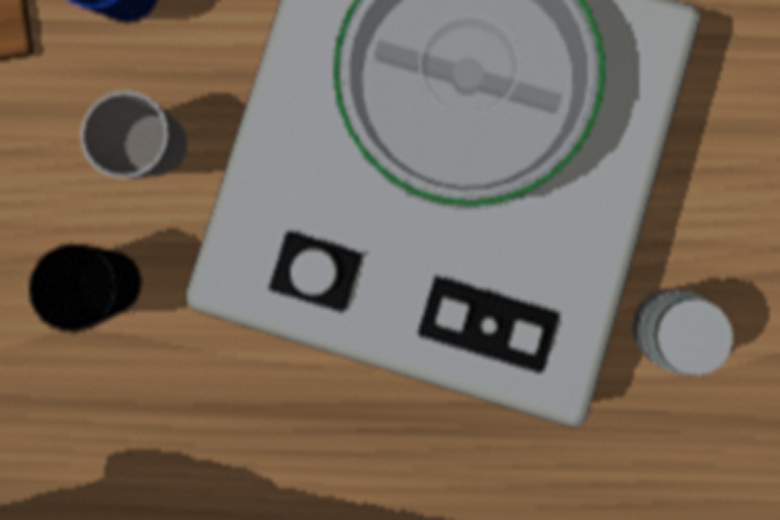

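View pics/c1.png

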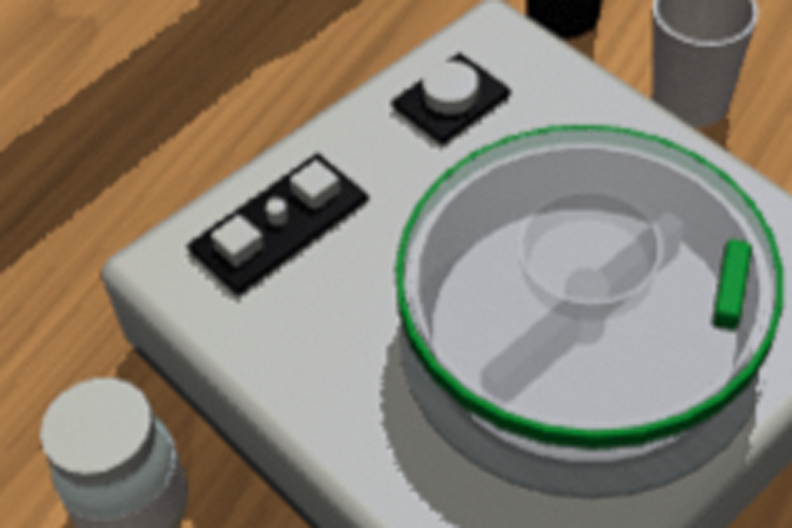

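The top view shows the lockpad on the right, with its square keys near px (284,271) and (312,280) and the mid key at (298,275). The start key is at (230,255), the cup and a black look-alike stand on the left, and the jar is on the right. Next I'll refine these positions by segmentation.

```bash
cat > m.py <<'E'
from h import *
from scipy.optimize import least_squares
np.set_printoptions(precision=4,suppress=True)
def proj(f,P):
    K=np.array(f["intrinsics"]); A=R.from_rotvec(f["attitude"]).as_matrix(); c=(np.array(P)-f["eye"])@A
    return np.stack([K[0,2]+K[0,0]*c[:,0]/-c[:,2],K[1,2]+K[1,1]*c[:,1]/c[:,2]],1)
# plate outlines (black) in both views -> machine pose
F={n:r.grab_frame(n) for n in("top","scene")}
M={}
for n,f in F.items():
    for t in("lockpad","startpad"):
        o=r.outline_of(f,t)[0]; m=o["pixels"].astype(np.uint8); g=cv2.cvtColor(f["pixels"],cv2.COLOR_RGB2GRAY)
        roi=cv2.dilate(m,np.ones((7,7)))
        d=((g<75)&(roi>0)).astype(np.uint8)
        k,l,s,c=cv2.connectedComponentsWithStats(d); i=1+np.argmax(s[1:,4]); hull=cv2.convexHull(np.argwhere(l==i)[:,::-1].astype(np.int32))
        M[n,t]=cv2.fillConvexPoly(np.zeros_like(m),hull,1)
        print(n,t,o["conf"],s[i],M[n,t].sum())
        mm=cv2.moments(M[n,t],True); M[n,t]=np.array([mm["m10"]/mm["m00"],mm["m01"]/mm["m00"]])
        if n=="top":
            h=(g>120)&(cv2.fillConvexPoly(np.zeros_like(m),hull,1)>0)
            k,l,s,c=cv2.connectedComponentsWithStats(h.astype(np.uint8),connectivity=4)
            for i in range(1,k):
                if s[i,4]>8: print("  key",s[i,4],c[i],onz(f,c[i],.11))
        print("  plate centre", onz(f,M[n,t],.097))
E
python3 m.py
```

```text
top lockpad 0.67 [271 256  54  37 957] 1284
  key 94 [283.4574 270.5745] [0.517  0.0276 0.11  ]
  key 16 [297.5 275. ] [ 0.5089 -0.001   0.11  ]
  key 95 [311.7895 279.2   ] [ 0.5013 -0.03    0.11  ]
  plate centre [ 0.5095 -0.0017  0.097 ]
top startpad 0.85 [214 239  35  31 490] 778
  key 211 [229.8957 254.3223] [0.5468 0.1373 0.11  ]
  plate centre [0.5474 0.1365 0.097 ]
scene lockpad 0.96 [197 177  54  43 804] 1113
  plate centre [ 0.5101 -0.0054  0.097 ]
scene startpad 0.74 [259 146  35  28 357] 556
  plate centre [0.5484 0.1339 0.097 ]
```

```bash
cat > go.py <<'E'
from h import *
import sys
np.set_printoptions(precision=4,suppress=True)
def goal(t,yaw=np.radians(74.7)):
    o=r.get_obs(); T=R.from_rotvec(o["orientation"])
    y=np.array([np.cos(yaw),np.sin(yaw),0]); z=np.array([0,0,-1.]); G=R.from_matrix(np.stack([np.cross(y,z),y,z],1))
    print(o["clock"],o["tcp_pos"],"w",o["grip_width"],"F",o["contact_force"],"shift",T.inv().apply(np.array(t)-o["tcp_pos"])/.25,"turn",(T.inv()*G).as_rotvec()/(np.pi/2))
if __name__=="__main__": goal([float(v) for v in sys.argv[1:4]])
E
python3 go.py .5095 -.003 .23
```

```text
1.4 [0.2408 0.6306 0.2313] w 0.08544456041462191 F [ 0.2213 -0.5177 -0.386 ] shift [-1.9082 -1.9842  0.0052] turn [ 0.     -0.     -0.0622]
```

Emit:
{"fn": "apply_moves", "kwargs": {"rows": [[-0.15,-0.16,0,0,0,0],[-0.32,-0.33,0,0,0,-0.02],[-0.48,-0.5,0,0,0,-0.04],[-0.64,-0.66,0,0,0,-0.06],[-0.8,-0.83,0,0,0,-0.062]], "claw": 0.57}}

```text
clock: 2.02
tcp_pos: [0.3544, 0.3638, 0.2316]
orientation: [0.418, 3.113, 0.001]
contact_force: [1.1, 0.5, 0.7]
grip_width: 0.0489
gripper_force: 0.0
```

```bash
python3 go.py .5095 -.003 .23
```

```text
2.025 [0.3544 0.3638 0.2316] w 0.04894509210472888 F [1.122  0.4756 0.6591] shift [-0.9856 -1.2514  0.0057] turn [ 0.0006  0.0003 -0.    ]
```

Emit:
{"fn": "apply_moves", "kwargs": {"rows": [[-0.13,-0.16,0,0,0,0],[-0.27,-0.34,0,0,0,0],[-0.4,-0.51,0,0,0,0],[-0.53,-0.68,0,0,0,0],[-0.66,-0.83,0,0,0,0]]}}

```text
clock: 2.65
tcp_pos: [0.4584, 0.1198, 0.2317]
orientation: [0.419, 3.113, 0.001]
contact_force: [0.3, 0.4, -0.0]
grip_width: 0.0487
gripper_force: 0.0
```

Emit:
{"fn": "apply_moves", "kwargs": {"rows": [[-0.13,-0.16,0,0,0,0],[-0.26,-0.33,0,0,0,0],[-0.33,-0.42,0,0,0,0],[-0.33,-0.42,0.1,0,0,0],[-0.33,-0.42,0.2,0,0,0]]}}

```text
clock: 3.28
tcp_pos: [0.5102, -0.0019, 0.1811]
orientation: [0.42, 3.112, 0.001]
contact_force: [0.3, 1.2, 0.0]
grip_width: 0.0487
gripper_force: 0.0
```

```bash
python3 go.py .5095 -.003 .14; python3 - <<'E'
from h import *
f=r.grab_frame("wrist"); cv2.imwrite("pics/w0.png",f["pixels"][:,:,::-1]); print(f["intrinsics"],f["eye"],f["attitude"])
f=r.grab_frame("scene"); cv2.imwrite("pics/s1.png",cv2.resize(f["pixels"][60:290,100:400,::-1],None,fx=2.6,fy=2.6))
E
```

```text
3.275 [ 0.5102 -0.0019  0.1811] w 0.04873299459838461 F [0.2542 1.245  0.01  ] shift [ 0.0018 -0.0052  0.1643] turn [ 0.0004  0.0008 -0.001 ]
[[325.1922621    0.         277.81585118]
 [  0.         325.1922621  208.01246787]
 [  0.           0.           1.        ]] [0.43330765 0.01903441 0.32401034] [-0.26954965 -0.20697333  1.29018647]
```

View pics/w0.png

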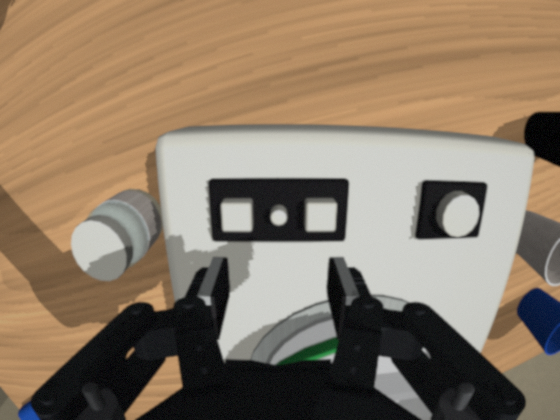

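View pics/s1.png

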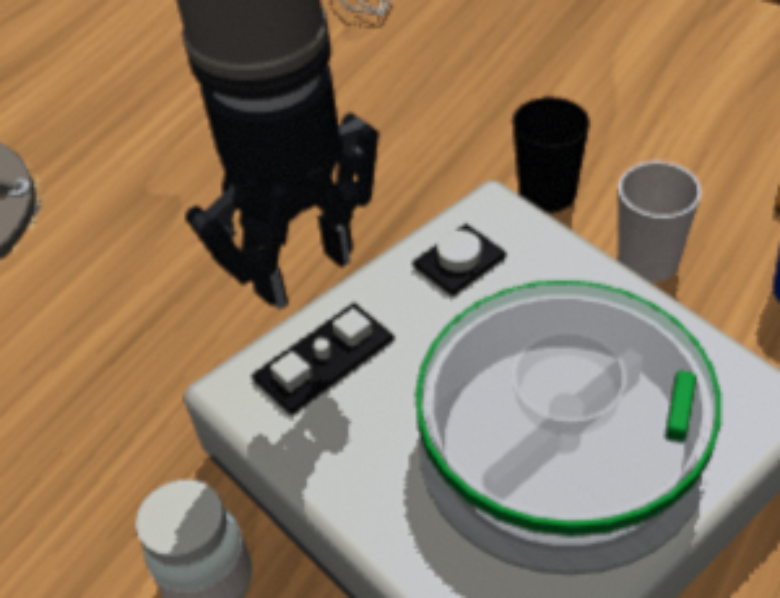

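The wrist view shows the lockpad squarely aligned and centred between the fingers: keys at (237,215) and (320,215), mid key at (279,215), start key at (459,214). I'll triangulate these for a cross-check.

```bash
python3 - <<'E'
from h import *
K=np.array([325.19,277.816,208.012]);e=np.array([0.43330765,0.01903441,0.32401034]);A=R.from_rotvec([-0.26954965,-0.20697333,1.29018647]).as_matrix()
for p in((237,215),(320.5,215),(279,215),(459,214),(221,262),(337,262)):
    d=np.array(p)-K[1:];n=np.hypot(*d);th=n/K[0];v=A@np.array([np.sin(th)*d[0]/n,-np.sin(th)*d[1]/n,-np.cos(th)])
    print(p,e+v*(.11-e[2])/v[2], e+v*(.185-e[2])/v[2])
E
```

```text
(237, 215) [ 0.49830957 -0.02828643  0.11      ] [ 0.47552962 -0.01170282  0.185     ]
(320.5, 215) [0.51389534 0.02817054 0.11      ] [0.48565336 0.02496878 0.185     ]
(279, 215) [5.06117085e-01 1.02431453e-04 1.10000000e-01] [0.48060099 0.00673715 0.185     ]
(459, 214) [0.54330684 0.13565279 0.11      ] [0.50475759 0.09478383 0.185     ]
(221, 262) [ 0.53059405 -0.05155257  0.11      ] [ 0.4965     -0.02681534  0.185     ]
(337, 262) [0.55373894 0.03207964 0.11      ] [0.51153375 0.02750793 0.185     ]
```

Emit:
{"fn": "apply_moves", "kwargs": {"rows": [[0.008,0,0.08,0,0,0],[0.008,0,0.16,0,0,0],[0.008,0,0.22,0,0,0],[0.008,0,0.24,0,0,0],[0.008,0,0.24,0,0,0]]}}

```text
clock: 4.0
tcp_pos: [0.508, -0.0009, 0.1215]
orientation: [0.419, 3.113, 0.0]
contact_force: [1.2, 0.1, 0.5]
grip_width: 0.0485
gripper_force: 0.0
```

Emit:
{"fn": "apply_moves", "kwargs": {"rows": [[0,0,0.008,0,0,0],[0,0,0.016,0,0,0],[0,0,0.024,0,0,0],[0,0,0.024,0,0,0]]}}

```text
clock: 4.5
tcp_pos: [0.5077, -0.0009, 0.1152]
orientation: [-0.419, -3.113, 0.0]
contact_force: [0.5, 0.4, -0.1]
grip_width: 0.0486
gripper_force: 0.0
```

```bash
python3 go.py .508 -.0015 .1; python3 - <<'E'
from h import *
f=r.grab_frame("wrist"); g=r.grab_frame("scene")
a=cv2.resize(f["pixels"][150:350,150:420,::-1],None,fx=2,fy=2); b=cv2.resize(g["pixels"][140:240,150:280,::-1],(520,400))
b=b[:,:250] if 0 else b
cv2.imwrite("pics/p2.png",cv2.resize(np.hstack([cv2.resize(a,(400,296)),cv2.resize(b,(385,296))]),None,fx=1,fy=1))
E
```

```text
4.5 [ 0.5077 -0.0009  0.1152] w 0.04862265682468666 F [ 0.5311  0.3502 -0.0898] shift [-0.0019 -0.0022  0.0607] turn [-0.0001 -0.0002 -0.0002]
```

View pics/p2.png

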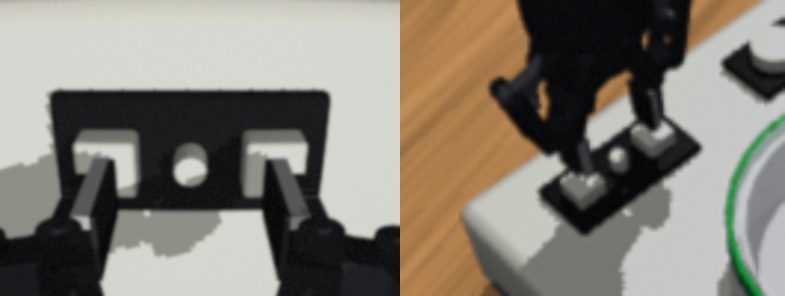

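Both fingertips are centred over the square keys and clear of the little one, so I'll press slowly.

Emit:
{"fn": "apply_moves", "kwargs": {"rows": [[0,0,0.008,0,0,0],[0,0,0.016,0,0,0],[0,0,0.024,0,0,0],[0,0,0.032,0,0,0],[0,0,0.032,0,0,0]]}}

```text
clock: 5.22
tcp_pos: [0.5078, -0.0009, 0.1073]
orientation: [-0.419, -3.113, 0.0]
contact_force: [-0.5, -0.2, 3.4]
grip_width: 0.0485
gripper_force: 1.3
```

Emit:
{"fn": "apply_moves", "kwargs": {"rows": [[0,0,0.008,0,0,0],[0,0,0.016,0,0,0],[0,0,0.024,0,0,0],[0,0,0.024,0,0,0]]}}

```text
clock: 5.72
tcp_pos: [0.5078, -0.0009, 0.1017]
orientation: [-0.419, -3.113, -0.001]
contact_force: [-3.2, 0.3, 9.7]
grip_width: 0.0483
gripper_force: 4.5
```

Emit:
{"fn": "apply_moves", "kwargs": {"rows": [[0,0,0.006,0,0,0],[0,0,0.012,0,0,0],[0,0,0.012,0,0,0]]}}

```text
clock: 6.1
tcp_pos: [0.508, -0.0008, 0.1009]
orientation: [-0.42, -3.113, -0.003]
contact_force: [-11.3, 0.3, 36.0]
grip_width: 0.0488
gripper_force: 18.0
```

Emit:
{"fn": "apply_moves", "kwargs": {"rows": [[0,0,0,0,0,0],[0,0,0,0,0,0],[0,0,0,0,0,0],[0,0,0,0,0,0],[0,0,0,0,0,0]]}}

```text
clock: 6.72
tcp_pos: [0.508, -0.0008, 0.1009]
orientation: [-0.419, -3.113, -0.003]
contact_force: [-11.0, 0.6, 35.7]
grip_width: 0.0484
gripper_force: 17.8
```

```bash
python3 - <<'E'
from h import *
o=r.get_obs(); print(o["contact_force"],R.from_rotvec(o["orientation"]).inv().apply(o["moment"]))
g=r.grab_frame("scene"); cv2.imwrite("pics/p3.png",cv2.resize(g["pixels"][140:240,150:280,::-1],(780,600),interpolation=cv2.INTER_CUBIC))
E
```

```text
[-10.95323956   0.58940402  35.67754297] [ 0.74914694  2.56225596 -0.07951477]
```

View pics/p3.png

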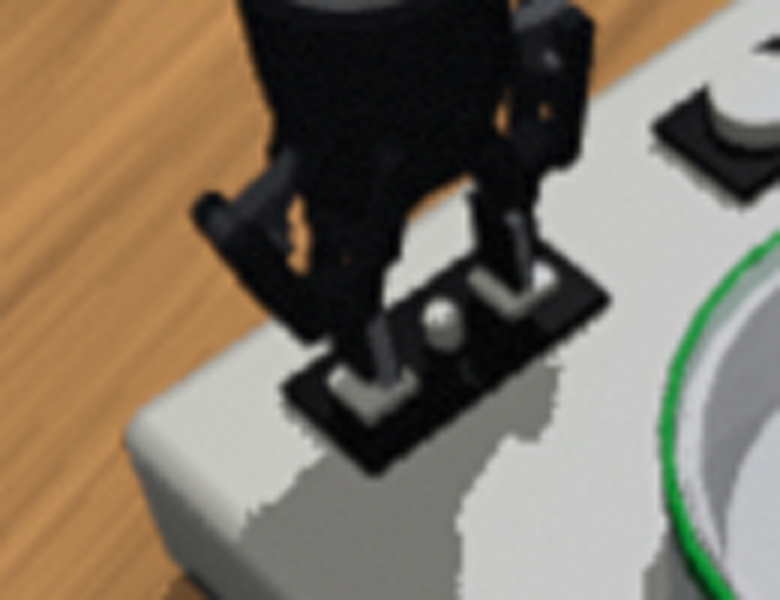

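Both square keys are down evenly and the mid key is still up. I'll keep holding.

Emit:
{"fn": "apply_moves", "kwargs": {"rows": [[0,0,0,0,0,0],[0,0,0,0,0,0],[0,0,0,0,0,0],[0,0,0,0,0,0],[0,0,0,0,0,0]]}}

```text
clock: 7.4
tcp_pos: [0.5079, -0.0009, 0.1009]
orientation: [-0.419, -3.113, -0.003]
contact_force: [-12.1, 0.4, 35.0]
grip_width: 0.0489
gripper_force: 17.8
```

Emit:
{"fn": "apply_moves", "kwargs": {"rows": [[0,0,0,0,0,0],[0,0,0,0,0,0],[0,0,0,0,0,0],[0,0,0,0,0,0],[0,0,0,0,0,0]]}}

```text
clock: 8.02
tcp_pos: [0.5079, -0.0009, 0.1009]
orientation: [-0.42, -3.113, -0.003]
contact_force: [-12.1, -0.5, 35.1]
grip_width: 0.0488
gripper_force: 17.8
```

Emit:
{"fn": "apply_moves", "kwargs": {"rows": [[0,0,0,0,0,0],[0,0,0,0,0,0],[0,0,0,0,0,0],[0,0,0,0,0,0],[0,0,0,0,0,0]]}}

```text
clock: 8.65
tcp_pos: [0.5079, -0.0008, 0.1009]
orientation: [-0.419, -3.113, -0.003]
contact_force: [-10.1, 0.6, 35.2]
grip_width: 0.0487
gripper_force: 17.8
```

Emit:
{"fn": "apply_moves", "kwargs": {"rows": [[0,0,0,0,0,0],[0,0,0,0,0,0],[0,0,0,0,0,0],[0,0,0,0,0,0],[0,0,0,0,0,0]]}}

```text
clock: 9.28
tcp_pos: [0.508, -0.0008, 0.1009]
orientation: [-0.419, -3.113, -0.003]
contact_force: [-11.8, -0.1, 36.0]
grip_width: 0.0482
gripper_force: 17.8
```

Emit:
{"fn": "apply_moves", "kwargs": {"rows": [[0,0,0,0,0,0],[0,0,0,0,0,0],[0,0,0,0,0,0],[0,0,0,0,0,0],[0,0,0,0,0,0]]}}

```text
clock: 9.9
tcp_pos: [0.508, -0.0008, 0.1009]
orientation: [-0.419, -3.113, -0.003]
contact_force: [-11.7, -0.1, 35.6]
grip_width: 0.0485
gripper_force: 17.8
```

Emit:
{"fn": "apply_moves", "kwargs": {"rows": [[0,0,-0.03,0,0,0],[0,0,-0.06,0,0,0],[0,0,-0.14,0,0,0],[0,0,-0.24,0,0,0],[0,0,-0.24,0,0,0]]}}

```text
clock: 10.52
tcp_pos: [0.5091, -0.0008, 0.1596]
orientation: [0.418, 3.11, 0.002]
contact_force: [0.6, -0.1, 0.2]
grip_width: 0.0486
gripper_force: 0.0
```

```bash
python3 go.py .5455 .1365 .16
```

```text
10.525 [ 0.5091 -0.0008  0.1596] w 0.04862205787175126 F [ 0.5897 -0.1138  0.1911] shift [ 0.0047  0.5681 -0.0006] turn [ 0.0009  0.002  -0.0002]
```

Emit:
{"fn": "apply_moves", "kwargs": {"rows": [[0,0.18,0,0,0,0],[0.002,0.38,0,0,0,0],[0.004,0.56,0,0,0,0],[0.005,0.568,0,0,0,0],[0.005,0.568,0,0,0,0]], "claw": 0}}

```text
clock: 11.15
tcp_pos: [0.5435, 0.1358, 0.1572]
orientation: [-0.418, -3.112, 0.002]
contact_force: [-0.1, -0.9, 0.0]
grip_width: 0.0002
gripper_force: 0.0
```

Emit:
{"fn": "apply_moves", "kwargs": {"rows": [[0,0,0.06,0,0,0],[0,0,0.12,0,0,0],[0,0,0.16,0,0,0],[0,0,0.16,0,0,0]]}}

```text
clock: 11.65
tcp_pos: [0.5434, 0.1359, 0.1171]
orientation: [-0.419, -3.111, 0.002]
contact_force: [0.4, -0.1, -0.7]
grip_width: -0.0001
gripper_force: 0.0
```

Emit:
{"fn": "apply_moves", "kwargs": {"rows": [[0,0,0.012,0,0,0],[0,0,0.024,0,0,0],[0,0,0.036,0,0,0],[0,0,0.048,0,0,0],[0,0,0.048,0,0,0]]}}

```text
clock: 12.28
tcp_pos: [0.5443, 0.1365, 0.1064]
orientation: [0.419, 3.113, 0.0]
contact_force: [-0.3, 0.2, 4.2]
grip_width: -0.0001
gripper_force: 1.7
```

Emit:
{"fn": "apply_moves", "kwargs": {"rows": [[0,0,0.008,0,0,0],[0,0,0.014,0,0,0],[0,0,0.02,0,0,0],[0,0,0.02,0,0,0]]}}

```text
clock: 12.78
tcp_pos: [0.5445, 0.1366, 0.1037]
orientation: [0.419, 3.113, 0.002]
contact_force: [-9.1, -0.9, 27.3]
grip_width: -0.0004
gripper_force: 13.3
```

The start key is at its hard stop, so I'll retract now.

Emit:
{"fn": "apply_moves", "kwargs": {"rows": [[0,0,0,0,0,0],[0,0,-0.06,0,0,0],[0,0,-0.2,0,0,0],[0,0,-0.4,0,0,0],[0,0,-0.5,0,0,0]]}}

```text
clock: 13.4
tcp_pos: [0.545, 0.1365, 0.2287]
orientation: [0.419, 3.111, 0.002]
contact_force: [0.5, -0.1, -0.1]
grip_width: -0.0001
gripper_force: 0.0
```

Emit:
{"fn": "apply_moves", "kwargs": {"rows": [[0,0,0,0,0,0],[0,0,0,0,0,0],[0,0,0,0,0,0],[0,0,0,0,0,0]]}}

```text
clock: 13.9
tcp_pos: [0.5436, 0.1363, 0.2253]
orientation: [-0.419, -3.112, 0.002]
contact_force: [-0.2, -0.2, 0.6]
grip_width: -0.0001
gripper_force: 0.0
```

```bash
python3 - <<'E'
from h import *
o=r.get_obs(); print(o["clock"],o["tcp_pos"],o["contact_force"]); 
g=r.grab_frame("scene"); cv2.imwrite("pics/p4.png",g["pixels"][:,:,::-1])
E
```

```text
13.9 [0.5436423  0.13625684 0.22527652] [-0.23338887 -0.18149124  0.62003361]
```

View pics/p4.png

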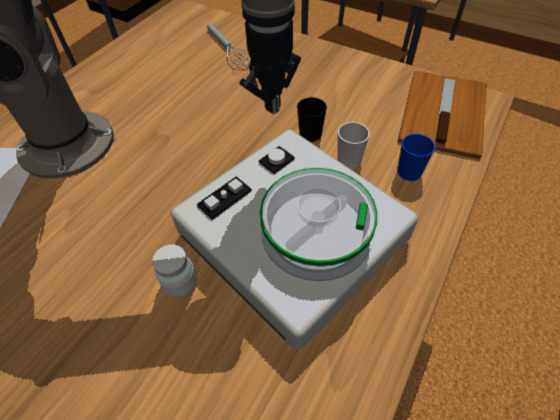

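All keys are up (start key at (276,157), lockpad at (224,196)). The lid, cup and jar look undisturbed, and the arm is clear.

```bash
python3 -c "
from bench import r
print(r.hand_in())"
```

```text
the job is handed in; nothing more can be done
None
```

The job is handed in, though hand-in returned no verdict: I held both square keys fully down together for about 3.8 s and released them, then pressed the start key to its stop and let it go, and the last picture shows the arm clear, all keys up, and the lid, cup and jar where they were.

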